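# Switch the ball feed to the other tray

### The job

The seesaw gate of the ball feeder is tipped so that it would feed one chute. With a fingertip, press its raised end down so that it rocks over its pivot onto its other stop and feeds the other chute; then push the stop slide all the way across, so that the three waiting steel balls roll down the other chute into the tray at its end. Only press and push: do not touch or lift the balls, and leave the other things on the bench where they are.

Things in the scene. Friction and masses are not known exactly. Their poses are not given: they have to be found in the camera images.
- stand: Ball feeder, fixed metal stand. Origin on the table under the gate's middle; x along the feed track away from the gate, y left, z up; offsets in mm in this frame. Track: channel 36 wide over y=0, floor from z=158 at x=194 down to z=128 at x=24, walls 20 high. Gate pivot pin along x at y=0, z=75. A chute leads from each end of the gate to a grey tray outside it (trays reach y=+-262, walls z=73).
- gate (a joint): Seesaw gate, rad: an open-ended aluminium trough 210 long along the stand's y, floor 25 above the pivot. Positive: left end down (feeds the left chute, +y); negative: right end down. Stops at +0.3 and -0.3. Top-heavy: it rests only on a stop (either at the start, settled within 1 s) and falls on by itself once past level. Under 1 N on a tab rocks it.
- tab_left (a point): Middle of the top face of the gate's left press tab, a flat steel plate 40 (x) by 36 (y), 5 thick, at x=-42, y=86 on the robot's side of the gate; moves with it: about 134 above the table when its end is up, 84 when down. Between the tabs the gate's shield reaches z=142.
- tab_right (a point): The same on the right end of the gate.
- stop (a joint): Stop slide travel, m: 0 closed (its blade hangs across the track and holds the balls), 0.05 fully open; it slides towards the stand's +y, stays where it is left and needs about 1.2 N.
- stop_tab (a point): Middle of the push face of the stop slide's upright tab, looking to the stand's -y (right). Tab: plate 30 wide (x), 6 thick (y), from 24 below this point to 10 above; it stands on the right end of the slide's cross bar, whose top is 19 below this point. At the start x=77, y=-66, z=189 in the stand's frame; pushed to y=-16. Ball tops pass 28 or more below it.
- tray_left (a point): Middle of the inner floor of the left tray, inside 100 (x) by 90 (y), outer wall 60 high.
- tray_right (a point): The same for the right tray.
- ball0_center (a point): Centre of a steel ball 24 in diameter, 57 g, waiting in the feed track behind the stop slide (lowest of the three).
- ball1_center (a point): Centre of a steel ball 24 in diameter, 57 g, waiting in the feed track behind the stop slide (middle of the three).
- ball2_center (a point): Centre of a steel ball 24 in diameter, 57 g, waiting in the feed track behind the stop slide (highest of the three).
- screwdriver: Bystander, to be left alone: screwdriver lying in front of the stand. Origin at its underside.
- glue_jar: Bystander, to be left alone: white jar, 60 mm wide, 80 mm tall, beside the feed track. Origin at its underside.
- pin_cup: Bystander, to be left alone: dark metal cup, 70 mm wide, 70 mm tall, beside the feed track. Origin at its underside.
- tape_roll: Bystander, to be left alone: roll of tape, 100 mm wide, 25 mm high. Origin at its underside.
- hammer: Bystander, to be left alone: hammer lying on the bench. Origin at its underside.
- heel_block: Bystander, to be left alone: cork block 90 x 60 x 30. Origin at its underside.
- wrench: Bystander, to be left alone: wrench lying on the bench. Origin at its underside.

How it is judged (in metres and radians):
On the way, in this order (a step that is already met when the one before it is completed fails the run):
1. the gate has been rocked over onto its other stop while the stop slide is still closed (((value of joint gate above 0.26 rad and distance of tab_left from where it was at the start of the episode above 0.029 m) or (value of joint gate below -0.26 rad and distance of tab_right from where it was at the start of the episode above 0.029 m)) and value of joint stop below 0.008 m), for 0.2 s.
2. the stop slide has been pushed open (value of joint stop above 0.042 m), for 0.2 s.
At the end, for the whole second after the job is handed in: The gate rests on the stop opposite to the one it started on (within 0.04 rad), the stop slide is open (over 42 mm) and all three balls lie at rest in the tray on the gate's low side (((value of joint gate above 0.26 rad and distance of tab_left from where it was at the start of the episode above 0.029 m and x of ball0_center in the frame of tray_left between -0.05 and 0.05 m and y of ball0_center in the frame of tray_left between -0.047 and 0.047 m and z of each of ball0_center, ball1_center, ball2_center in the frame of tray_left below 0.05 m and x of ball1_center in the frame of tray_left between -0.05 and 0.05 m and y of ball1_center in the frame of tray_left between -0.047 and 0.047 m and x of ball2_center in the frame of tray_left between -0.05 and 0.05 m and y of ball2_center in the frame of tray_left between -0.047 and 0.047 m) or (value of joint gate below -0.26 rad and distance of tab_right from where it was at the start of the episode above 0.029 m and x of ball0_center in the frame of tray_right between -0.05 and 0.05 m and y of ball0_center in the frame of tray_right between -0.047 and 0.047 m and z of each of ball0_center, ball1_center, ball2_center in the frame of tray_right below 0.05 m and x of ball1_center in the frame of tray_right between -0.05 and 0.05 m and y of ball1_center in the frame of tray_right between -0.047 and 0.047 m and x of ball2_center in the frame of tray_right between -0.05 and 0.05 m and y of ball2_center in the frame of tray_right between -0.047 and 0.047 m)) and value of joint stop above 0.042 m and linear speed of each of ball0, ball1, ball2 below 0.05 m/s); the robot touches nothing.
It fails at once if a ball is touched by the robot (contact force between any of the fingers, the arm and ball0 above 0.3 N or contact force between any of the fingers, the arm and ball1 above 0.3 N or contact force between any of the fingers, the arm and ball2 above 0.3 N).
It fails at once if a ball is lifted off the feeder (height (world z) of any of ball0_center, ball1_center, ball2_center above 0.2 m).
It fails at once if a bystander is pushed or lifted out of place (distance of any of screwdriver, glue_jar, pin_cup, tape_roll, hammer, heel_block, wrench from where it was at the start of the episode above 0.02 m).
It also fails if it takes over 43 s, if anything falls off the work surface, if the arm or the gripper's body presses on something with over 40 N, if the wrist force passes 120 N, or if a joint passes its speed limit or range.

### The arm

A 6-joint arm with a two-finger parallel gripper is mounted at the origin on the work surface. World frame = base frame: x ahead of the robot, y to its left, z up, the work surface at z = 0. Lengths are in m, angles in degrees, forces in N, time in s.
With the tool pointing down it reaches from about 0.4 to 0.825 m from the base axis. Payload 7 kg.
Tool frame: the origin (TCP) lies midway between the tips of the shut fingers; the grasp point (between the pads) lies 19 mm behind it; z points along the fingers, y is the line along which they close (so a half turn about z gives the same grasp; the last joint's range is limited). The gripper opens to 88 mm and grips with 3 to 60 N. Pads are 19 mm wide; open, the fingers measure 130 mm over their backs; the gripper's body (78 mm by 193 mm) begins 47 mm behind the grasp point.
Start: joints at [90.648, 20.546, 0.682, 0, -70.136, -16.507], TCP at [0.184, 0.649, 0.227] pointing down, gripper open.
Joint ranges: [-176.03, 176.03], [-82.01, 121.73], [-58.28, 71.71], [-173.87, 95.51], [-174.79, -0.11], [-173.66, 173.66]. Speed limits (degrees/s): [136.94, 136.94, 172.46, 180, 180, 180].

### API

Orientations are given as [roll, pitch, yaw] about the fixed x, y, z axes, in that order (R = Rz(yaw) Ry(pitch) Rx(roll)).
In Python, from plant import r, eyes, workorder gives the robot as it stands.
- The arm moves only by the tool step_arm, never from a script. Its argument "plan" is a list of rows, each a list of 5 numbers: the shift along the tool's x, y, z each as a share of 25 cm, from -1 to 1, then the turn about the tool's z as a share of 60 degrees, from -1 to 1, then the finger opening in mm, from 0 to 87.6. In form: [[x, y, z, turn, jaw], ...]. A call has 1 to 12 rows; each row is the pose to reach, as a shift and turn from the pose commanded when the call began, along the tool's axes at that moment; what a row does not reach only later rows make up. A row lasts 1/12 s, in which the tool goes at most 41.7 mm and 7.16 degrees, less where a joint would pass 70% of its speed; a pose out of reach is approached as far as the arm can. A call with a number of a shift or a turn outside -1 to 1 is refused whole. A call with a gripper value outside its range is refused whole. The fingers move at their own pace and stop on an object; "newtons" is the grip in N (left out, the last holds). Time passes only in rows, so rows that repeat a pose let the fingers close. It gives the time, the measured TCP pose, the force, the opening and the grip force at its end, in the units of the state.
- r.get_state(): the state, without advancing time (a new reading comes with each control period).
- eyes.capture(name): name is "side" or "top" or "wrist"; returns the picture (420x560x3 uint8, red, green, blue); there is no depth.
- eyes.camera_model(name): a dict with "fov_y" (degrees; the focal length in pixels is half the picture's height over the tangent of half this angle, whatever the lens; pixels are square), "cx", "cy" (the principal point, pixels), "world_to_cam" (4x4, takes a point from world to camera coordinates); the wrist camera has in their place "hand_eye" (4x4, takes a point from camera to tool coordinates, whose origin is the TCP and whose axes are the flange's). Camera axes: x right, y up, looking along -z (the intrinsics and any distortion apply to the point x, -y, -z); pixel columns grow to the right and rows downward; lengths in m; the calibration is good to about 2 mm. A picture is of the moment at which its call begins: read the wrist's pose just before it. camera_model takes no time and is no camera call.
- workorder.close_job(): hands the job in; it is judged then, once.
The state is a dict: "time_s": time; "joints": joint angles; "qd": joint speeds; "joint_torque": joint torques, N m; "tcp_pos": TCP position; "eef_rot": TCP orientation; "contact_force": force on the tool from outside, world axes, zero at the start; "moment": the same for the moment, N m; "gripper_width": finger opening in m; "gripper_force": force on a finger pad.
Only numpy, scipy, OpenCV 4.12 (cv2) and the standard library are available. Lean on these libraries where they do the work, as an engineer would, in place of code of your own. Each camera call takes 0.05 s, during which the arm holds its last target. There are 200 camera calls.

## Working session

There is one attempt and no reset: what is moved stays moved. The work goes in short steps, Python scripts to look and compute and a tool call to move; the robot and the scene stay as the last step left them, time stands still between calls to the robot, and variables do not carry over. Pictures are saved under pics/ and viewed, at most 10 in all, crops included, and the job is handed in when it is done.

Besides the shell and the picture viewer there is one more tool, called after "Call:" as name([rows], argument=value, ...), one row to a line, values as JSON. step_arm: Moves the arm, as the interface text tells. Its arguments: {"type":"object","properties":{"plan":{"type":"array"},"newtons":{"type":"number"}},"required":["plan"]}

```bash
mkdir -p pics
python3 - <<'E'
from plant import r, eyes, workorder
import cv2
for n in("side","top"):
    cv2.imwrite(f"pics/{n}0.png",eyes.capture(n)[:,:,::-1])
for n in("side","top","wrist"): print(n,eyes.camera_model(n))
print(r.get_state())
E
```

```text
side {'fov_y': 51.36045430063686, 'cx': 283.4070389612953, 'cy': 211.7390973386127, 'world_to_cam': array([[ 0.94016797, -0.34068004, -0.00461409, -0.50068286],
       [ 0.2622491 ,  0.71494548,  0.64813453, -0.22558441],
       [-0.21750767, -0.61056537,  0.76151188, -1.18671437],
       [ 0.        ,  0.        ,  0.        ,  1.        ]])}
top {'fov_y': 53.86247976743213, 'cx': 278.7846500502747, 'cy': 209.2628292411085, 'world_to_cam': array([[-0.01064634, -0.99993089,  0.00498788,  0.01890658],
       [ 0.98738459, -0.00972441,  0.15804145, -0.52934604],
       [-0.15798202,  0.00660752,  0.98741988, -1.20258702],
       [ 0.        ,  0.        ,  0.        ,  1.        ]])}
wrist {'fov_y': 62.14295009929427, 'cx': 278.4265872117159, 'cy': 207.88848701586596, 'hand_eye': array([[ 2.72241047e-04,  9.69476951e-01,  2.45182315e-01,
         6.55431050e-02],
       [ 9.99999958e-01, -2.39267904e-04, -1.64270892e-04,
         2.57259048e-04],
       [-1.00592585e-04,  2.45182349e-01, -9.69476975e-01,
        -1.58265163e-01],
       [ 0.00000000e+00,  0.00000000e+00,  0.00000000e+00,
         1.00000000e+00]])}
{'time_s': 0.1, 'joints': array([ 9.06475387e+01,  2.05873276e+01,  6.40767951e-01, -1.61249557e-02,
       -7.01360928e+01, -1.65076263e+01]), 'qd': array([-0.11216825, -0.13732588,  0.07977119,  0.0296506 , -0.03723828,
       -0.01109958]), 'joint_torque': array([-3.17906008e-03, -5.84162199e+01,  2.93750596e+01,  7.01564491e+00,
        1.01084015e-02, -4.01283819e-05]), 'tcp_pos': array([0.18437827, 0.648894  , 0.22573474]), 'eef_rot': array([ 1.79916447e+02, -8.95245408e-03, -1.58655711e+01]), 'contact_force': array([-0.09483122, -0.08802833, -0.37951773]), 'moment': array([-0.00437242, -0.02697007,  0.0251678 ]), 'gripper_force': 0.0, 'gripper_width': 0.08719664640091139}
```

View pics/side0.png

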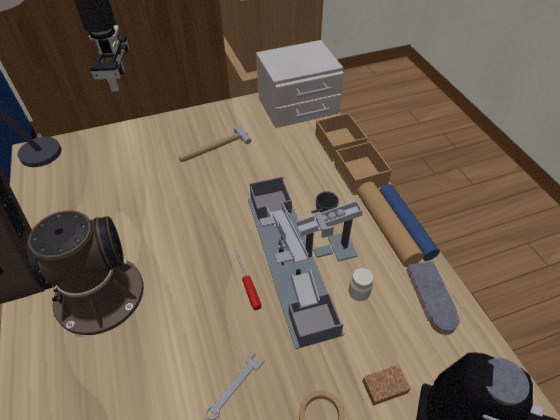

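View pics/top0.png

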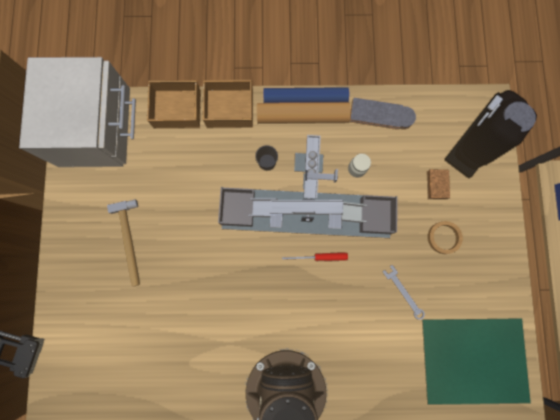

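The side and top views show the feeder around side (295,260) and top (308,212), with the right tray at top (378,215) and the left tray at (237,208). I'll zoom in on both.

Run:
```python
import cv2
a=cv2.imread("pics/top0.png")[125:245,210:410]; cv2.imwrite("pics/tz.png",cv2.resize(a,None,fx=4,fy=4,interpolation=2))
a=cv2.imread("pics/side0.png")[170:350,235:385]; cv2.imwrite("pics/sz.png",cv2.resize(a,(500,600),interpolation=2))
```

```text
(no output)
```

View pics/tz.png

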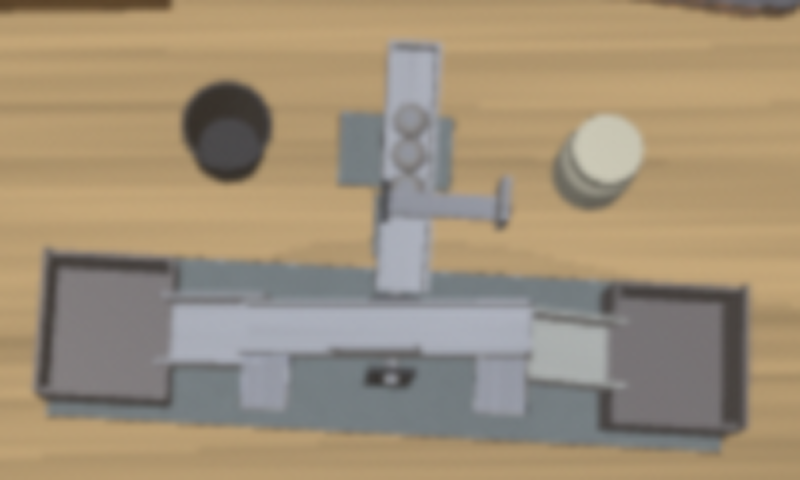

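View pics/sz.png

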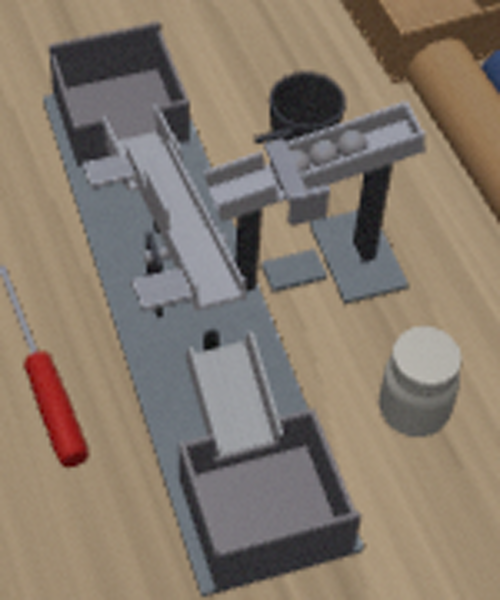

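The right end is raised: tab_right is at top (335,221) and side (284,257). It stands over the gap to the right chute, so the right tab has to be pressed. Next I'll fit the stand pose.

```bash
cat > fit.py <<'E'
from plant import eyes
import numpy as np
from scipy.optimize import least_squares
def proj(n,P):
    m=eyes.camera_model(n); W=m["world_to_cam"]; p=P@W[:3,:3].T+W[:3,3]
    f=210/np.tan(np.radians(m["fov_y"]/2))
    return np.c_[m["cx"]+f*p[:,0]/-p[:,2], m["cy"]+f*p[:,1]/p[:,2]]
T=[(506,202,77,-63,199),(414,45,194,0,178),(499,412,-62,-86,134),(264,409,-62,86,84),(747,288,None,-262,73),(738,432,None,-262,73),(47,250,None,262,73),(38,397,None,262,73)]
S=[(163,289,-42,-86,134),(108,170,-42,86,84),(308,206,77,-66,182),(207,548,None,-262,73),(358,515,None,-262,73)]
def fix(L,sg,c,s):
    out=[];i=0
    for a in L:
        x=a[2]
        if x is None: x=c+s*sg[i]; i+=1
        out.append((x,a[3],a[4]))
    return np.array(out,float)/1e3
def world(p,L): 
    c,s=np.cos(p[2]),np.sin(p[2]); return L@np.array([[c,-s,0],[s,c,0],[0,0,1]]).T+[p[0],p[1],0]
uT=np.array([(210+a[0]/4,125+a[1]/4) for a in T]); uS=np.array([(235+a[0]*.3,170+a[1]*.3) for a in S])
def res(p): return np.r_[(proj("top",world(p,fix(T,[1,-1,1,-1],p[3],p[4])))-uT).ravel(),(proj("side",world(p,fix(S,[-1,1],p[3],p[4])))-uS).ravel()]
s=least_squares(res,[.53,-.06,0,0,55],x_scale=[.01,.01,.01,1,1],loss="soft_l1")
if __name__=="__main__":
    print(s.x,np.degrees(s.x[2])); print(res(s.x).reshape(-1,2).round(1))
    for n,q in dict(tabR=(-42,-86,134),stop=(77,-66,189),O=(0,0,0)).items(): print(n,world(s.x,np.array([q])/1e3).round(4))
E
python3 fit.py
```

```text
[ 0.52651499 -0.06895841 -0.06582781 -4.95351364 54.87406508] -3.771655832409839
[[-1.3 -1.9]
 [-0.7 -3.3]
 [ 3.8  0.6]
 [ 0.5 -0. ]
 [-0.5 -0.4]
 [ 1.4  0.6]
 [-2.5 -0.7]
 [-3.2 -0.7]
 [-0.2  3.6]
 [-0.5  0.8]
 [-0.3  0.1]
 [ 0.3  1.9]
 [-1.4 -0.3]]
tabR [[ 0.4789 -0.152   0.134 ]]
stop [[ 0.599  -0.1399  0.189 ]]
O [[ 0.5265 -0.069   0.    ]]
```

```bash
sed -i 's/-62,-86,134/-62,-72,134/;s/-62,86,84/-62,92,84/;s/-42,-86,134/-42,-72,134/g;s/-42,86,84/-42,92,84/' fit.py; python3 fit.py
```

```text
[ 0.52637206 -0.07163674 -0.0616825  -5.30781716 55.15920858] -3.534147119917555
[[-0.4 -2. ]
 [-0.  -3.2]
 [-0.2  0.3]
 [-0.6  0. ]
 [ 0.3 -0.7]
 [ 2.4  0.4]
 [-1.7 -0.3]
 [-2.3 -0. ]
 [-1.3  0. ]
 [-0.9 -0. ]
 [ 0.1  0.8]
 [ 0.8  3. ]
 [-0.6  0.5]]
tabR [[ 0.48   -0.1409  0.134 ]]
stop [[ 0.5992 -0.1423  0.189 ]]
O [[ 0.5264 -0.0716  0.    ]]
```

```bash
cat > go.py <<'E'
from plant import r
import numpy as np,sys
from scipy.spatial.transform import Rotation as R
def shares(p,yaw,p0=None,e0=None):
    s=r.get_state(); p0=s["tcp_pos"] if p0 is None else p0; e0=s["eef_rot"] if e0 is None else e0
    d=R.from_euler("xyz",e0,degrees=True).inv().apply(np.array(p)-p0)/.25
    t=-((yaw-e0[2]+180)%360-180)/60
    return np.r_[d,t].round(3)
if __name__=="__main__":
    a=list(map(float,sys.argv[1:])); 
    print(shares(a[:3],a[3]))
E
python3 - <<'E'
from go import *
p=np.array([.184,.649,.227]);e=[180,0,-15.87]
for q in ([.36,.48,.28],[.46,.25,.30],[.46,.03,.3],[.455,-.15,.3]):
    print(shares(q,-3.5,p,e)); p=np.array(q);e=[180,0,-3.5]
E
```

```text
[ 0.862  0.458 -0.212 -0.206]
[ 0.455  0.894 -0.08  -0.   ]
[ 0.054  0.878  0.    -0.   ]
[ 0.024  0.72   0.    -0.   ]
```

Call:
step_arm([
  [0.86, 0.46, -0.21, -0.206, 0],
  [0.86, 0.46, -0.21, -0.206, 0],
  [0.86, 0.46, -0.21, -0.206, 0],
  [0.86, 0.46, -0.21, -0.206, 0],
  [0.86, 0.46, -0.21, -0.206, 0],
  [0.86, 0.46, -0.21, -0.206, 0],
  [0.86, 0.46, -0.21, -0.206, 0],
  [0.86, 0.46, -0.21, -0.206, 0],
])

```text
time_s: 0.77
tcp_pos: [0.3614, 0.4784, 0.2797]
eef_rot: [-179.9, -0.0, -3.7]
contact_force: [-1.1, 1.4, -0.6]
gripper_width: 0.0399
gripper_force: 0.0
```

Call:
step_arm([
  [0.46, 0.89, -0.08, 0, 0],
  [0.46, 0.89, -0.08, 0, 0],
  [0.46, 0.89, -0.08, 0, 0],
  [0.46, 0.89, -0.08, 0, 0],
  [0.46, 0.89, -0.08, 0, 0],
  [0.46, 0.89, -0.08, 0, 0],
  [0.46, 0.89, -0.08, 0, 0],
  [0.46, 0.89, -0.08, 0, 0],
])

```text
time_s: 1.43
tcp_pos: [0.4613, 0.2498, 0.2989]
eef_rot: [-180.0, 0.0, -3.6]
contact_force: [0.1, -0.4, 1.3]
gripper_width: -0.0
gripper_force: 0.0
```

Call:
step_arm([
  [0.05, 0.88, 0, 0, 0],
  [0.05, 0.88, 0, 0, 0],
  [0.05, 0.88, 0, 0, 0],
  [0.05, 0.88, 0, 0, 0],
  [0.05, 0.88, 0, 0, 0],
  [0.05, 0.88, 0, 0, 0],
  [0.05, 0.88, 0, 0, 0],
  [0.05, 0.88, 0, 0, 0],
])

```text
time_s: 2.1
tcp_pos: [0.4602, 0.0312, 0.2987]
eef_rot: [-180.0, 0.0, -3.5]
contact_force: [0.2, 0.5, -0.6]
gripper_width: 0.0006
gripper_force: 0.0
```

Call:
step_arm([
  [0.02, 0.72, 0, 0, 0],
  [0.02, 0.72, 0, 0, 0],
  [0.02, 0.72, 0, 0, 0],
  [0.02, 0.72, 0, 0, 0],
  [0.02, 0.72, 0, 0, 0],
  [0.02, 0.72, 0, 0, 0],
  [0.02, 0.72, 0, 0, 0],
  [0.02, 0.72, 0, 0, 0],
])

```text
time_s: 2.77
tcp_pos: [0.4547, -0.148, 0.2987]
eef_rot: [-180.0, 0.0, -3.4]
contact_force: [0.4, 0.0, -0.1]
gripper_width: 0.0002
gripper_force: 0.0
```

Run:
```python
from plant import r, eyes
import cv2
s=r.get_state(); print(s["time_s"],s["tcp_pos"],s["eef_rot"],s["joints"].round(1))
cv2.imwrite("pics/w1.png",eyes.capture("wrist")[:,:,::-1])
```

```text
2.7667 [ 0.45472899 -0.14804295  0.29866077] [-1.79987875e+02  3.62394094e-02 -3.41564677e+00] [  5.6  -0.8 -16.3  -0.  -74.6  81. ]
```

View pics/w1.png

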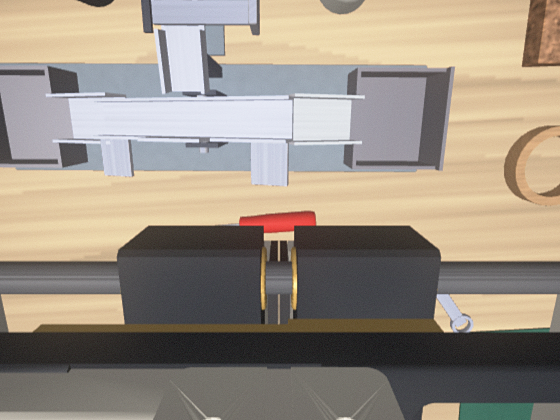

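Wrist view: the right tab spans columns 251–289 with its front edge at row 186. The near end of the stop tab is at about (256,35), and the stand is square to the tool.

```bash
cat > wr.py <<'E'
import numpy as np
from plant import eyes
from scipy.spatial.transform import Rotation as R
def ray(uv,z,p,e):
    m=eyes.camera_model("wrist");f=210/np.tan(np.radians(m["fov_y"]/2));H=m["hand_eye"]
    d=np.array([(uv[0]-m["cx"])/f,-(uv[1]-m["cy"])/f,-1]);Q=R.from_euler("xyz",e,degrees=True).as_matrix()
    o=Q@H[:3,3]+p; d=Q@H[:3,:3]@d
    return o+d*(z-o[2])/d[2]
E
python3 - <<'E'
from wr import *
import fit
p=[.4547,-.148,.2987];e=[-180,0.036,-3.42]
for n,uv,q in [("tabR front",(270,186),(-62,-72,134)),("tabL front",(117,176),(-62,92,84)),("stop near end",(256,35),(62,-63,199)),("stop face near",(259,35),(62,-66,199)),("trayR out robot",(444,170),(-60,-262,73)),("trayR out far",(453,68),(50,-262,73))]:
    print(n,ray(uv,q[2]/1e3,p,e)[:2].round(4),fit.world(fit.s.x,np.array([q])/1e3)[0,:2].round(4))
E
```

```text
tabR front [ 0.4601 -0.1407] [ 0.4601 -0.1397]
tabL front [0.4715 0.0252] [0.4702 0.024 ]
stop near end [ 0.5765 -0.1403] [ 0.5844 -0.1383]
stop face near [ 0.5764 -0.1423] [ 0.5842 -0.1413]
trayR out robot [ 0.4553 -0.3317] [ 0.4503 -0.3294]
trayR out far [ 0.5609 -0.3349] [ 0.5601 -0.3362]
```

Run:
```python
from go import *
import fit
w=lambda *q: fit.world(fit.s.x,np.array([q])/1e3)[0]
a=w(-45,-80,160); print(a, shares(a,-3.5), (0.160-.095)/.25)
```

```text
[ 0.47652616 -0.14871064  0.16      ] [ 0.088 -0.002  0.555  0.002] 0.26
```

Call:
step_arm([
  [0.088, 0, 0.2, 0, 0],
  [0.088, 0, 0.36, 0, 0],
  [0.088, 0, 0.5, 0, 0],
  [0.088, 0, 0.56, 0, 0],
  [0.088, 0, 0.6, 0, 0],
  [0.088, 0, 0.64, 0, 0],
  [0.088, 0, 0.68, 0, 0],
  [0.088, 0, 0.71, 0, 0],
  [0.088, 0, 0.74, 0, 0],
  [0.088, 0, 0.77, 0, 0],
  [0.088, 0, 0.8, 0, 0],
  [0.088, 0, 0.8, 0, 0],
])

```text
time_s: 3.82
tcp_pos: [0.4754, -0.1507, 0.0978]
eef_rot: [-180.0, 0.1, -3.5]
contact_force: [-0.3, -0.4, -0.5]
gripper_width: 0.0004
gripper_force: 0.0
```

Call:
step_arm([
  [0, 0, 0, 0, 0],
  [0, 0, -0.1, 0, 0],
  [0, 0, -0.25, 0, 0],
  [-0.05, 0, -0.4, 0, 0],
  [-0.09, 0, -0.55, 0, 0],
  [-0.09, 0, -0.7, 0, 0],
  [-0.09, 0, -0.8, 0, 0],
  [-0.09, 0, -0.8, 0, 0],
  [-0.09, 0, -0.8, 0, 0],
])

```text
time_s: 4.57
tcp_pos: [0.4544, -0.1495, 0.3014]
eef_rot: [-180.0, -0.3, -3.5]
contact_force: [0.2, -0.4, -0.4]
gripper_width: 0.0001
gripper_force: 0.0
```

Run:
```python
from plant import r, eyes
from go import shares
import cv2, fit, numpy as np
s=r.get_state(); print(s["time_s"],s["tcp_pos"],s["eef_rot"],shares([.52,-.2,.3],-3.5))
cv2.imwrite("pics/w2.png",eyes.capture("wrist")[:,:,::-1])
```

```text
4.5667 [ 0.45435273 -0.14948447  0.30137603] [-179.96142011   -0.27466267   -3.50339163] [ 0.274  0.186  0.007 -0.   ]
```

View pics/w2.png

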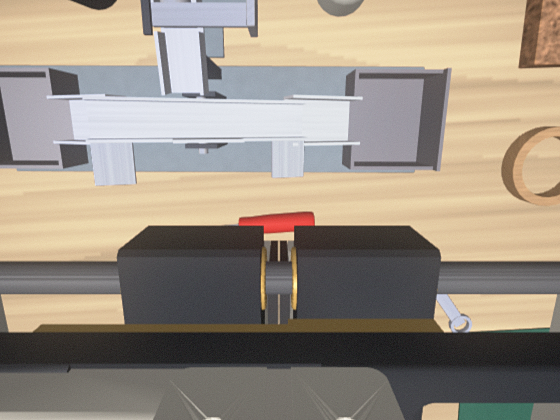

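The gate rocked over: the left tab at (113,163) is now the higher one and the right tab at (288,158) is down. The balls and slide haven't moved. Next I'll look at the stop from closer.

Call:
step_arm([
  [0.3, 0.19, 0, 0, 0],
  [0.3, 0.19, 0, 0, 0],
  [0.3, 0.19, 0, 0, 0],
  [0.3, 0.19, 0, 0, 0],
  [0.3, 0.19, 0, 0, 0],
  [0.3, 0.19, 0, 0, 0],
])

```text
time_s: 5.12
tcp_pos: [0.5248, -0.2013, 0.2982]
eef_rot: [-180.0, 0.1, -3.5]
contact_force: [0.2, 0.5, -0.0]
gripper_width: 0.0004
gripper_force: 0.0
```

Run:
```python
from plant import r, eyes
import cv2
s=r.get_state(); print(s["time_s"],s["tcp_pos"],s["eef_rot"])
cv2.imwrite("pics/w3.png",eyes.capture("wrist")[:,:,::-1])
```

```text
5.1167 [ 0.52478393 -0.20125967  0.29817701] [-1.79992286e+02  1.02998494e-01 -3.50870761e+00]
```

View pics/w3.png

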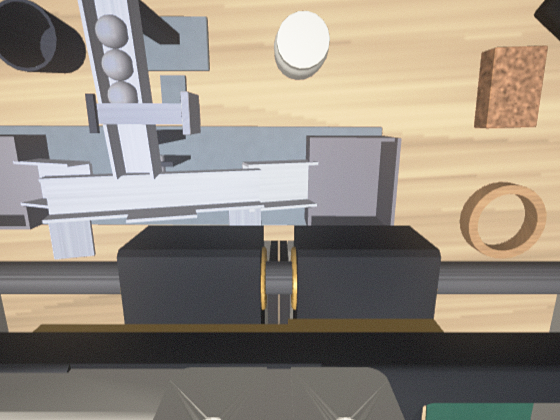

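The stop tab's top edge is at about columns 181–188, rows 93–135. Its push face is visible to the right, to column 200.

Run:
```python
from wr import *
from go import shares
import fit
p=[.5248,-.2013,.2982];e=[-180,.1,-3.5]
c=[ray(q,.199,p,e) for q in((188,93),(188,135))]; m=(c[0]+c[1])/2
print(c,m, fit.world(fit.s.x,np.array([(77,-66,189)])/1e3), ray((200,112),.165,p,e))
th=np.radians(-3.53); Y=np.array([-np.sin(th),np.cos(th),0])
for d in(-.055,-.021,.035): 
    q=m+Y*d; q[2]=.183; print(d,q,shares(q,-3.5))
```

```text
[array([ 0.61203212, -0.14321368,  0.199     ]), array([ 0.58326988, -0.13960584,  0.199     ])] [ 0.597651   -0.14140976  0.199     ] [[ 0.59915716 -0.14225776  0.189     ]] [ 0.59980118 -0.14280449  0.165     ]
-0.055 [ 0.59426459 -0.19630541  0.183     ] [ 0.276 -0.036  0.463  0.   ]
-0.021 [ 0.59635801 -0.16236992  0.183     ] [ 0.277 -0.172  0.463  0.   ]
0.035 [ 0.59980599 -0.10647617  0.183     ] [ 0.277 -0.396  0.463  0.   ]
```

Call:
step_arm([
  [0.277, -0.03, 0, 0, 0],
  [0.277, -0.03, 0, 0, 0],
  [0.277, -0.03, 0.15, 0, 0],
  [0.277, -0.03, 0.3, 0, 0],
  [0.277, -0.03, 0.46, 0, 0],
  [0.277, -0.03, 0.46, 0, 0],
  [0.277, -0.03, 0.46, 0, 0],
])

```text
time_s: 5.75
tcp_pos: [0.5938, -0.1979, 0.1835]
eef_rot: [180.0, 0.2, -3.5]
contact_force: [1.0, -0.1, 1.2]
gripper_width: 0.0006
gripper_force: 0.0
```

Call:
step_arm([
  [0, -0.04, 0, 0, 0],
  [0, -0.08, 0, 0, 0],
  [0, -0.11, 0, 0, 0],
  [0, -0.14, 0, 0, 0],
  [0, -0.17, 0, 0, 0],
  [0, -0.2, 0, 0, 0],
  [0, -0.23, 0, 0, 0],
  [0, -0.26, 0, 0, 0],
  [0, -0.28, 0, 0, 0],
  [0, -0.3, 0, 0, 0],
  [0, -0.32, 0, 0, 0],
  [0, -0.32, 0, 0, 0],
])

```text
time_s: 6.75
tcp_pos: [0.6, -0.1174, 0.1838]
eef_rot: [-180.0, 0.0, -3.5]
contact_force: [0.3, 0.8, 0.3]
gripper_width: 0.0007
gripper_force: 0.0
```

Call:
step_arm([
  [0, -0.015, 0, 0, 0],
  [0, -0.03, 0, 0, 0],
  [0, -0.04, 0, 0, 0],
  [0, -0.04, 0, 0, 0],
])

```text
time_s: 7.08
tcp_pos: [0.6005, -0.1082, 0.1838]
eef_rot: [180.0, 0.0, -3.5]
contact_force: [0.3, -0.4, 0.2]
gripper_width: 0.0003
gripper_force: 0.5
```

Run:
```python
from plant import r, eyes
import cv2
s=r.get_state(); print(s["time_s"],s["tcp_pos"],s["contact_force"])
w=eyes.capture("wrist")[:,:,::-1]
t=cv2.resize(eyes.capture("top")[125:245,210:410,::-1],(560,336),interpolation=2)
cv2.imwrite("pics/c4.png",cv2.resize(cv2.vconcat([w,t]),(420,567)))
```

```text
7.0833 [ 0.60046458 -0.10820986  0.18384622] [ 0.29911337 -0.37972282  0.17731584]
```

View pics/c4.png

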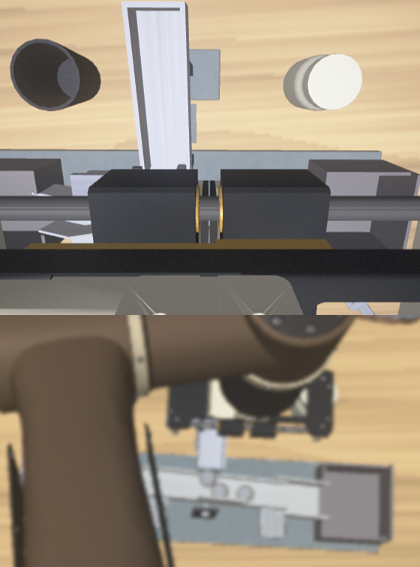

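The track is empty and the three balls are rolling along the gate to the right. I'll keep pushing to the slide's end stop.

Call:
step_arm([
  [0, -0.01, 0, 0, 0],
  [0, -0.02, 0, 0, 0],
  [0, -0.03, 0, 0, 0],
  [0, -0.03, 0, 0, 0],
])

```text
time_s: 7.52
tcp_pos: [0.6004, -0.1075, 0.1843]
eef_rot: [179.5, 0.1, -3.6]
contact_force: [3.1, -32.2, -5.3]
gripper_width: 0.0005
gripper_force: 15.8
```

The end stop is reached, so I'll back off and check.

Call:
step_arm([
  [0, 0.06, 0, 0, 0],
  [0, 0.15, 0, 0, 0],
  [0, 0.25, 0, 0, 0],
  [0, 0.25, -0.1, 0, 0],
  [0, 0.25, -0.25, 0, 0],
  [-0.2, 0.25, -0.4, 0, 0],
  [-0.35, 0.25, -0.5, 0, 0],
  [-0.5, 0.25, -0.5, 0, 0],
  [-0.5, 0.25, -0.5, 0, 0],
  [-0.5, 0.25, -0.5, 0, 0],
  [-0.5, 0.25, -0.5, 0, 0],
])

```text
time_s: 8.43
tcp_pos: [0.4721, -0.1555, 0.3104]
eef_rot: [-180.0, -0.2, -3.5]
contact_force: [0.3, 0.3, -1.7]
gripper_width: 0.0002
gripper_force: 0.0
```

Run:
```python
from plant import r, eyes
import cv2
for i in range(20): eyes.capture("side")
s=r.get_state(); print(s["time_s"],s["tcp_pos"],s["contact_force"])
w=eyes.capture("wrist")[:,:,::-1]
t=cv2.resize(eyes.capture("side")[170:350,235:385,::-1],(350,420),interpolation=2)
cv2.imwrite("pics/c5.png",cv2.resize(cv2.hconcat([w,t]),(800,369)))
```

```text
9.4333 [ 0.47250862 -0.15565435  0.3090878 ] [ 0.09569184  0.35794203 -0.52512123]
```

View pics/c5.png

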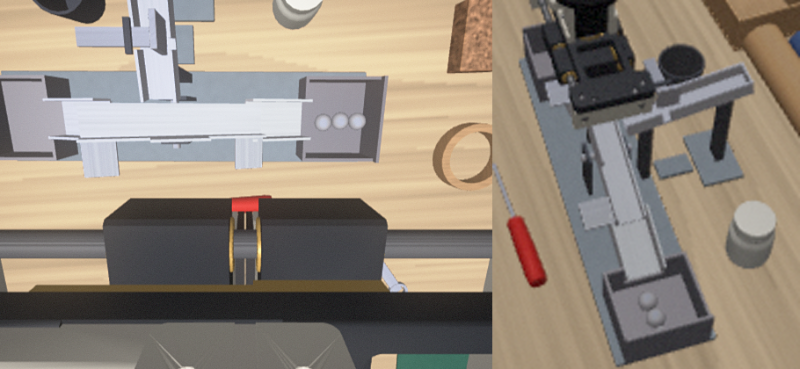

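All three balls are in the right tray in the wrist view (323,122), (341,121) and (357,121), with the slide across and the gate right end down. I'll check that they're at rest before handing in.

Run:
```python
from plant import r, eyes
import cv2
for i in range(60): eyes.capture("side")
a=eyes.capture("wrist")
for i in range(20): eyes.capture("side")
w=eyes.capture("wrist")
print(r.get_state()["time_s"],cv2.absdiff(a,w)[70:200,330:450].max(),cv2.absdiff(a,w)[330:].max())
t=cv2.resize(eyes.capture("side")[170:350,235:385],(350,420),interpolation=2)
cv2.imwrite("pics/c6.png",cv2.resize(cv2.hconcat([w,t])[:,:,::-1],(800,369)))
```

```text
13.6333 11 23
```

View pics/c6.png

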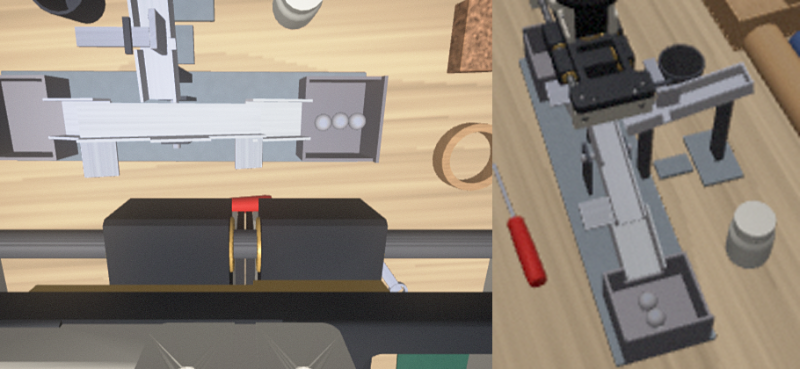

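```bash
python3 -c "
from plant import workorder
print(workorder.close_job())"
```

```text
the job is handed in; nothing more can be done
None
```

I pressed the right tab, which rocked the gate onto its right stop, then pushed the stop slide to its end. All three balls lie at rest in the right tray, and I handed the job in after about 14 s of robot time; the hand-in returned no verdict.

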